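# Slide the specimen carrier under the gauge bridge

## Robot

A 7-joint arm with a two-finger parallel gripper is mounted at the origin on the work surface. World frame = base frame: x ahead of the robot, y to its left, z up, the work surface at z = 0. Lengths are in m, angles in rad, forces in N, time in s.
With the tool pointing down it reaches from about 0.425 to 0.925 m from the base axis. Payload 6.8 kg.
Tool frame: the origin (TCP) lies on the centre line of the jaws, within the pads' length; the fingertips stand 19 mm ahead of it and the grasp point (between the pads) is the TCP (tcp_to_tips is the distance from the TCP to the fingertips, in m); x points along the fingers, y is the direction in which the jaws open and shut, and the axes are right-handed (so a half turn about x gives the same grasp; the last joint's range is limited). The gripper opens to 85 mm and grips with 20 to 120 N. Pads are 22 mm wide; open, the fingers measure 114 mm over their backs; the gripper's body (76 mm by 85 mm) begins 54 mm behind the grasp point. The pads swing forward as they close: fully open they stand 13 mm farther back than shut.
Start: joints at [-1.307, 0.477, 0.022, 1.555, -0.011, 1.109, -0.083], TCP at [0.245, 0.629, 0.217] pointing down, gripper open.
Joint ranges: [-2.96, 2.96], [-0.34, 2.1], [-1.41, 1.46], [0.24, 2.44], [-1.37, 4.51], [0.17, 1.92], [-2.96, 2.96]. Speed limits (rad/s): [2.39, 2.39, 3.14, 3.14, 3.14, 3.14, 3.14].

## Interface

Orientations are given as a unit quaternion [w, x, y, z].
In Python, from station import get_obs, read_camera, hand_in, spot_in, cut_out, tcp_to_tips gives the robot as it stands.
- The arm moves only by the shell command python3 -m jog 'ROWS' [FORCE]. ROWS is JSON, a list of rows, each an object of numbers: "gripper": the closure, from 0 (fully open) to 1 (shut); "dx", "dy", "dz": the shift along the world's x, y, z in m; "rx", "ry", "rz": the turn, a rotation vector about the world's x, y, z in degrees. In form: [{"gripper": .., "dx": .., "dy": .., "dz": .., "rx": .., "ry": .., "rz": ..}, ...]. A call has 1 to 10 rows; each row is the pose to reach, as a shift and turn from the pose commanded when the call began; what a row does not reach only later rows make up. A row lasts 1/10 s, in which the tool goes at most 50 mm and 8.59 degrees, less where a joint would pass 70% of its speed; a pose out of reach is approached as far as the arm can. A call with a gripper value outside its range is refused whole. The fingers move at their own pace and stop on an object; FORCE is the grip in N (left out, the last holds). Time passes only in rows, so rows that repeat a pose let the fingers close. It gives the time, the measured TCP pose, the force and the opening at its end, in the units of the state.
- get_obs(): the state, without advancing time (a new reading comes with each control period).
- read_camera(name): name is "scene" or "top" or "wrist"; returns a dict with "pixels" (384x512x3 uint8, blue, green, red), "range_z" (384x512 float32, m along the optical axis (not along the pixel's ray), 0 where there is no reading), "camera_matrix" (3x3 intrinsics, pixels), "D" ([k1, k2, p1, p2, k3] as OpenCV has them; the pictures are not rectified), "cam_to_world" (4x4, takes a point from camera to world coordinates). Camera axes: x right, y down, z forward; pixel columns grow to the right and rows downward; lengths in m; the calibration is good to about 2 mm. A picture is of the moment at which its call begins.
- hand_in(): hands the job in, once; it reports no verdict.
Trained networks look in the newest picture that a camera, given by its name, has taken for a name from the list of things; names that differ only in an ending like _2 or _b are one class to them, and where a whole thing is asked for, a point or a joint stands for the part that bears it (a point fixed in the world has none). Each returns a list of dicts, best first, with "conf" (0 to 1); they miss things now and then, are a little off and sometimes report something else, mostly with a low value. They report only what shows in the picture. A call takes as long as a camera call. They do not tell look-alikes from the thing itself.
- spot_in(camera, label): "box" ([centre column, centre row, width, height] in pixels, round what is visible of it).
- cut_out(camera, label): "mask" (384x512 bool, what is visible of it) and "box" ([centre column, centre row, width, height] in pixels, round what is visible of it).
The state is a dict: "t": time; "q": joint angles; "joint_vel": joint speeds; "joint_torque": joint torques, N m; "eef_pos": TCP position; "tool_rot": TCP orientation; "contact_force": force on the tool from outside, world axes, zero at the start; "torque": the same for the moment, N m; "gripper_width": opening from 0.0 (shut) to 1.0 (fully open).
Only numpy, scipy, OpenCV 4.12 (cv2) and the standard library are available. Lean on these libraries where they do the work, as an engineer would, in place of code of your own. Each camera call takes 0.05 s, during which the arm holds its last target. There are 200 camera calls.

## Task

Without gripping or lifting it, push the flat specimen carrier gently along the bench with the fingers on its steel plate, never on the brass mould; it goes mould first into the blue channel and under the low gauge bridge until its leading edge sits square against the end stop. Keep it flat on the bench all the way, leave everything else on the bench where it is, and finish with the hand clear of it.

Things in the scene. Friction and masses are not known exactly. Their poses are not given: they have to be found in the camera images.
- carrier: Loose flat carrier, about 0.75 kg (+-20 %): dark steel plate 150 long (x), 90 wide (y), 14 thick, flat on the bench, brass mould fixed on its front half. Origin: centre of the underside, z up, x towards the mould end. Starts with its centre 210 to 270 before the bridge, up to 40 off the channel line, turned up to 0.35 rad. Dry friction: it stops when not pushed.
- mould: Brass mould (64 diameter, 16 high, white disc on top) fixed on the carrier: not to be touched. Origin: centre of its foot, 35 ahead of the carrier's centre, 14 above the bench; its top is 30 above the bench. It lies over the bridge's origin when home. The carrier should not be tilted (0.07 rad), lifted (6 mm), pressed with over 40 N or shoved faster than 0.3 m/s.
- tail (a point): Middle of the carrier's rear end face (90 wide, 14 high), 75 behind its centre and 7 above the bench. When the carrier is home this lies 110 before the bridge's origin, clear of bridge and rails.
- bridge: Gauge bridge fixed to the bench, no floor of its own. Origin: on the bench below the beam's middle; x is the direction to push the carrier, z up. Beam 30 in x, 164 in y, underside 35 above the bench (5 over the mould), top 51; on its middle a round dial gauge, 54 wide, up to 139 high. When home the carrier's centre is at x = -35.
- piston (a point): Middle of the beam's underside, 35 above the bridge's origin. The blue channel along the bridge's x: side rails 12 high from x = -60 to +50, inner faces at y = -52 and +52 (7 free on each side of the carrier); before them flared lead-ins, from 104 wide at x = -60 to about 146 wide at x = -100.
- stop (a point): Middle of the face of the blue end stop (14 high, across the channel), 40 beyond the bridge's origin, 7 above the bench.
- tin_a: Loose open brass tin, 60 diameter, 45 high, origin at its foot; standing beside the bridge, leave alone.
- tin_b: Loose open brass tin, 54 diameter, 40 high, origin at its foot; standing on the other side of the bridge, leave alone.
- dish: Loose white porcelain dish, 90 diameter, 40 high, origin at its foot; beyond the bridge, leave alone.
- weight: Loose steel weight, 56 diameter, 30 high, origin at its foot; beyond the end stop, leave alone.
- collar: Loose brass ring, 68 diameter, 18 high, origin at its foot; about 200 to 240 to the side of the channel line, leave alone.
- brush: Loose brush 160 long, lying to the side of the channel line, leave alone.
Not all that is in view belongs to the job. Of the things that look like the carrier, the smaller one is meant. What is shaped like the bridge but turquoise is not meant.

How it is judged:
By the outcome, as a careful person would: the job done as asked, in the order asked, and still so for the second after the job is handed in, with the robot touching nothing.
It also fails if it takes over 58 s, if anything falls off the work surface, if the arm or the gripper's body presses on something with over 40 N, if the wrist force passes 120 N, or if a joint passes its speed limit or range.

## Working session

There is one attempt and no reset: what is moved stays moved. The work goes in short steps, Python scripts to look and compute and a shell command to move; the robot and the scene stay as the last step left them, time stands still between calls to the robot, and variables do not carry over. Pictures are saved under pics/ and viewed, about 8 in all and at most 12, crops included, and the job is handed in when it is done.

```bash
mkdir -p pics; cat > h.py <<'E'
import numpy as np,cv2
from station import *
def pts(c,uv,z=None):
    K=np.array(c["camera_matrix"]);D=np.array(c["D"]);T=np.array(c["cam_to_world"])
    uv=np.array(uv,float).reshape(-1,1,2)
    n=cv2.undistortPoints(uv,K,D).reshape(-1,2)
    r=np.c_[n,np.ones(len(n))]
    if z is None:
        i=uv.reshape(-1,2).round().astype(int); d=c["range_z"][i[:,1],i[:,0]][:,None]
        P=r*d; P=P@T[:3,:3].T+T[:3,3]; return P
    w=r@T[:3,:3].T; s=(z-T[2,3])/w[:,2]
    return T[:3,3]+w*s[:,None]
E
python3 - <<'E'
from h import *
print(get_obs()); print(tcp_to_tips)
for n in("top","scene"):
    c=read_camera(n); cv2.imwrite(f"pics/{n}0.png",c["pixels"])
    print(n,np.array(c["cam_to_world"]).round(3).tolist())
    for l in("carrier","mould","bridge"):
        for d in cut_out(n,l):
            m=d["mask"];v,u=np.nonzero(m);P=pts(c,np.c_[u,v]);P=P[c["range_z"][v,u]>0]
            print(n,l,round(d["conf"],2),np.round(d["box"]),np.median(P,0).round(3),P.min(0).round(3),P.max(0).round(3))
E
```

```text
{'t': 0.0, 'q': array([-1.30706364,  0.47781481,  0.02233459,  1.55648882, -0.01149986,
        1.10930721, -0.08310976]), 'joint_vel': array([ 7.29008821e-04, -8.96427328e-04,  8.88789640e-04,  1.95273819e-03,
        6.42866541e-05, -5.50259740e-04, -5.29955503e-04]), 'joint_torque': array([-1.25694944e-03, -5.96450222e+01,  1.60766758e+00, -2.81201828e+01,
        1.25127530e-02,  9.35631950e-03,  5.37850852e-06]), 'eef_pos': array([0.24502434, 0.62826653, 0.21550001]), 'tool_rot': array([ 0.69484744,  0.13003698,  0.69499686, -0.13136509]), 'contact_force': array([ 0.00507353,  0.04079483, -0.22437241]), 'torque': array([ 0.02661461, -0.01122963,  0.04475558]), 'gripper_width': 0.9974771503530596}
0.019
top [[0.014, -0.998, 0.056, 0.472], [-1.0, -0.014, 0.015, -0.112], [-0.014, -0.056, -0.998, 1.027], [0.0, 0.0, 0.0, 1.0]]
top carrier 0.9 [170. 167.  64.  56.] [0.574 0.144 0.016] [ 0.505  0.062 -0.002] [0.645 0.23  0.036]
top carrier 0.8 [162. 260.  85.  65.] [0.331 0.163 0.02 ] [ 0.237  0.054 -0.005] [0.418 0.278 0.047]
top mould 0.92 [182. 174.  24.  26.] [0.56  0.113 0.03 ] [0
[... 919 characters left out ...]
6.  23.] [0.569 0.12  0.029] [0.53  0.086 0.014] [0.593 0.149 0.033]
scene mould 0.9 [333. 250.  35.  23.] [0.568 0.121 0.029] [0.53  0.07  0.001] [0.593 0.149 0.033]
scene mould 0.76 [382. 206.  34.  29.] [0.362 0.131 0.038] [0.309 0.087 0.018] [0.391 0.168 0.042]
scene mould 0.27 [163. 177.  35.  29.] [ 0.592 -0.361  0.027] [ 0.525 -0.455 -0.001] [ 0.643 -0.301  0.042]
scene bridge 0.92 [260. 202.  86.  88.] [ 0.545 -0.11   0.045] [ 0.328 -0.298 -0.001] [ 0.638 -0.006  0.141]
scene bridge 0.71 [269. 138.  67.  66.] [ 0.272 -0.284  0.042] [-0.035 -0.517 -0.002] [ 0.535 -0.129  0.141]
scene bridge 0.36 [182. 286.  77.  48.] [ 0.824 -0.048  0.018] [ 0.719 -0.097 -0.002] [ 0.879 -0.032  0.023]
```

```bash
python3 - <<'E'
import cv2
a=cv2.imread("pics/top0.png")[90:330,110:370]
cv2.imwrite("pics/top0c.png",cv2.resize(a,None,fx=2.4,fy=2.4,interpolation=cv2.INTER_CUBIC))
E
```

```text
(no output)
```

View pics/top0c.png

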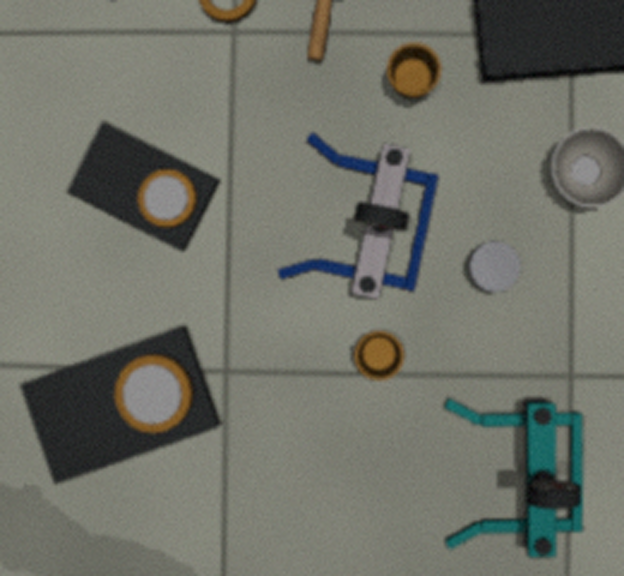

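View pics/scene0.png

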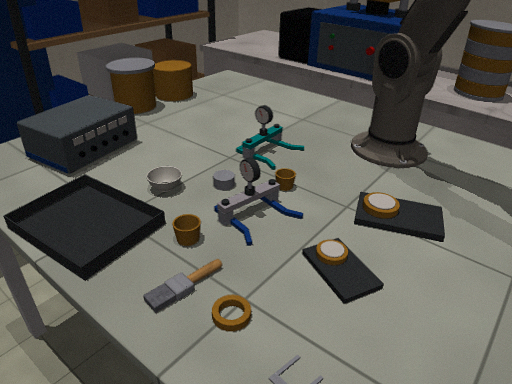

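The top view shows two carriers. The smaller one is the upper one, at crop (145,185). The blue channel with its grey bridge is at crop (375,220), opening to the left, and the turquoise one at lower right is the decoy. Next I fit the poses.

```bash
cat >> h.py <<'E'
from scipy.spatial.transform import Rotation as R
def plate(c):  # carrier pose by fitting rect of dark pixels + mould
    best=None
    n="top"
    ds=[d for d in cut_out(n,"carrier")]
    for d in ds:
        v,u=np.nonzero(d["mask"]);P=pts(c,np.c_[u,v],0.014)[:,:2]
        r=cv2.minAreaRect((P*1000).astype(np.float32))
        ms=[m for m in cut_out(n,"mould") if abs(m["box"][0]-d["box"][0])<25 and abs(m["box"][1]-d["box"][1])<25]
        mm=None
        if ms:
            v,u=np.nonzero(ms[0]["mask"]);mm=pts(c,np.c_[u,v],0.026)[:,:2].mean(0)*1000
        print("carrier",round(d["conf"],2),np.round(r[0],1),np.round(r[1],1),round(r[2],1),"mould",mm)
E
python3 - <<'E'
from h import *
c=read_camera("top"); plate(c)
im=c["pixels"].astype(int)
hsv=cv2.cvtColor(c["pixels"],cv2.COLOR_BGR2HSV)
m=(hsv[...,0]>105)&(hsv[...,0]<130)&(hsv[...,1]>110)
m[:, :215]=0; m[:,310:]=0; m[:130]=0; m[220:]=0
v,u=np.nonzero(m); P=pts(c,np.c_[u,v],.012)[:,:2]*1000
print(len(P))
o=np.array([545,-120.]);th=np.arctan2(-.98,-.2)
for k in range(8):
    ex=np.array([np.cos(th),np.sin(th)]);ey=np.array([-ex[1],ex[0]])
    L=np.c_[(P-o)@ex,(P-o)@ey]
    A=L[(L[:,0]>-52)&(L[:,0]<32)&(L[:,1]>42)&(L[:,1]<70)&(abs(L[:,0])>20)]
    B=L[(L[:,0]>-52)&(L[:,0]<32)&(L[:,1]<-42)&(L[:,1]>-70)&(abs(L[:,0])>20)]
    S=L[(abs(L[:,1])<45)&(L[:,0]>25)&(L[:,0]<65)]
    sa,sb=np.polyfit(A[:,0],A[:,1],1),np.polyfit(B[:,0],B[:,1],1); ss=np.polyfit(S[:,1],S[:,0],1)
    st=(sa[0]+sb[0]-ss[0])/3; o=o+ey*(sa[1]+sb[1])/2+ex*(ss[1]-45)*1.0; th+=st
print("bridge(stop mid assumed 45)",o.round(1),th,np.degrees(th),"slopes",sa,sb,ss,"stop width",np.percentile(S[:,0],[2,98]),np.percentile(A[:,1],[2,98]),np.percentile(B[:,1],[2,98]))
# beam
q=c["range_z"]; vv,uu=np.mgrid[140:215,230:300]; uv=np.c_[uu.ravel(),vv.ravel()]
Q=pts(c,uv); s=(Q[:,2]>.042)&(Q[:,2]<.058); b=(pts(c,uv[s],.051)[:,:2]*1000)
Lb=np.c_[(b-o)@ex,(b-o)@ey]; g=(abs(Lb[:,0])<30)&(abs(Lb[:,1])<95)
r=cv2.minAreaRect(b[g].astype(np.float32)); print("beam",r, np.median(Lb[g],0), Lb[g].min(0),Lb[g].max(0))
x=R.from_quat(get_obs()["tool_rot"],scalar_first=True).as_matrix();print(x.round(3))
for l in("tin","dish","weight","collar","brush"):
    for d in spot_in("top",l)[:2]: print(l,round(d["conf"],2),pts(c,[d["box"][:2]],.03).round(3))
E
```

```text
carrier 0.88 [329.4 168. ] [120.2 201.2] 21.2 mould [345.66222929 125.90477948]
carrier 0.66 [575.4 146.6] [152.8  91.7] 64.1 mould [559.0837771  114.60984716]
520
bridge(stop mid assumed 45) [ 536.1 -120.6] -1.7645863098853292 -101.10334814299338 slopes [1.18066050e-03 5.89381768e+01] [-6.89396694e-04 -5.89381768e+01] [4.91263805e-04 4.50000000e+01] stop width [40.25352556 49.59193033] [53.29231255 64.81361644] [-64.36794291 -53.55373218]
beam ((536.3317260742188, -119.92994689941406), (29.87175178527832, 163.83570861816406), 78.73001861572266) [ -0.73759088 -13.4271421 ] [-15.79351228 -81.88244936] [14.44542987 81.96280529]
[[-0.     0.363  0.932]
 [ 0.     0.932 -0.363]
 [-1.     0.    -0.   ]]
tin 0.85 [[ 0.39  -0.121  0.03 ]]
tin 0.81 [[ 0.705 -0.154  0.03 ]]
dish 0.7 [[ 0.599 -0.353  0.03 ]]
weight 0.64 [[ 0.487 -0.246  0.03 ]]
collar 0.81 [[0.789 0.048 0.03 ]]
brush 0.85 [[ 0.796 -0.061  0.03 ]]
brush 0.59 [[ 0.543 -0.097  0.03 ]]
```

```bash
python3 -m jog '[{"gripper":1,"dx":0.024,"dy":-0.049},{"gripper":1,"dx":0.048,"dy":-0.097},{"gripper":1,"dx":0.071,"dy":-0.146},{"gripper":1,"dx":0.095,"dy":-0.195},{"gripper":1,"dx":0.119,"dy":-0.244},{"gripper":1,"dx":0.143,"dy":-0.292},{"gripper":1,"dx":0.167,"dy":-0.341},{"gripper":1,"dx":0.19,"dy":-0.39},{"gripper":1,"dx":0.214,"dy":-0.438},{"gripper":1,"dx":0.238,"dy":-0.487}]' 20
python3 -m jog '[{"gripper":1},{"gripper":1},{"gripper":1},{"gripper":1}]'
python3 - <<'E'
from h import *
o=get_obs();print(o["eef_pos"],tcp_to_tips,o["gripper_width"],R.from_quat(o["tool_rot"],scalar_first=True).as_matrix().round(3).tolist())
E
```

```text
[0.2452755  0.62888191 0.21653714] 0.019 1.0061536363894312 [[0.0, 0.363, 0.932], [0.0, 0.932, -0.363], [-1.0, 0.0, 0.0]]$[0]: bad value
$[0]: bad value
```

```bash
python3 -m jog '[{"gripper":1.0}]' 20 || python3 -m jog '[{"gripper":0.99,"dx":0.0,"dy":0.0,"dz":0.0,"rx":0.0,"ry":0.0,"rz":0.0}]' 20
```

```text
t: 0.95
eef_pos: [0.2452, 0.6289, 0.2165]
tool_rot: [0.695, 0.131, 0.695, -0.131]
contact_force: [0.0, -1.4, -0.3]
gripper_width: 0.862$[0]: bad value
```

```bash
python3 -m jog '[{"gripper":1.0,"dx":0.024,"dy":-0.049,"dz":0,"rx":0,"ry":0,"rz":0},{"gripper":1.0,"dx":0.048,"dy":-0.097,"dz":0,"rx":0,"ry":0,"rz":0},{"gripper":1.0,"dx":0.071,"dy":-0.146,"dz":0,"rx":0,"ry":0,"rz":0},{"gripper":1.0,"dx":0.095,"dy":-0.195,"dz":0,"rx":0,"ry":0,"rz":0},{"gripper":1.0,"dx":0.119,"dy":-0.244,"dz":0,"rx":0,"ry":0,"rz":0},{"gripper":1.0,"dx":0.143,"dy":-0.292,"dz":0,"rx":0,"ry":0,"rz":0},{"gripper":1.0,"dx":0.167,"dy":-0.341,"dz":0,"rx":0,"ry":0,"rz":0},{"gripper":1.0,"dx":0.19,"dy":-0.39,"dz":0,"rx":0,"ry":0,"rz":0},{"gripper":1.0,"dx":0.214,"dy":-0.438,"dz":0,"rx":0,"ry":0,"rz":0},{"gripper":1.0,"dx":0.238,"dy":-0.487,"dz":0,"rx":0,"ry":0,"rz":0}]' 20
```

```text
t: 1.95
eef_pos: [0.4654, 0.1778, 0.2169]
tool_rot: [0.695, 0.131, 0.695, -0.13]
contact_force: [1.3, 0.6, -0.1]
gripper_width: -0.004
```

```bash
python3 -c "
from h import *
o=get_obs();print(o['eef_pos'],tcp_to_tips,o['gripper_width'],o['t'])"
```

```text
[0.46538303 0.17783228 0.21694098] 0.019 -0.0036273738335500863 1.95
```

```bash
python3 -m jog '[{"gripper":1.0,"dx":0,"dy":0,"dz":-0.045,"rx":0,"ry":0,"rz":0},{"gripper":1.0,"dx":0,"dy":0,"dz":-0.09,"rx":0,"ry":0,"rz":0},{"gripper":1.0,"dx":0,"dy":0,"dz":-0.13,"rx":0,"ry":0,"rz":0},{"gripper":1.0,"dx":0,"dy":0,"dz":-0.16,"rx":0,"ry":0,"rz":0},{"gripper":1.0,"dx":0,"dy":0,"dz":-0.18,"rx":0,"ry":0,"rz":0},{"gripper":1.0,"dx":0,"dy":0,"dz":-0.191,"rx":0,"ry":0,"rz":0},{"gripper":1.0,"dx":0,"dy":0,"dz":-0.191,"rx":0,"ry":0,"rz":0},{"gripper":1.0,"dx":0,"dy":0,"dz":-0.191,"rx":0,"ry":0,"rz":0}]'
python3 - <<'E'
from h import *
c=read_camera("scene");cv2.imwrite("pics/s1.png",cv2.resize(c["pixels"][150:330,240:470],None,fx=3,fy=3))
c=read_camera("wrist");cv2.imwrite("pics/w1.png",c["pixels"])
E
```

```text
t: 2.75
eef_pos: [0.4654, 0.1799, 0.0262]
tool_rot: [0.695, 0.131, 0.695, -0.131]
contact_force: [0.2, -0.4, -0.4]
gripper_width: -0.003
```

View pics/s1.png

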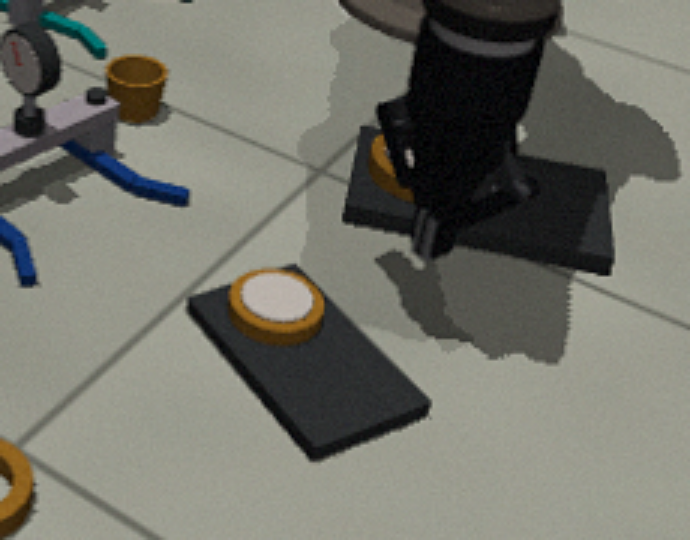

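The hand is down beside the carrier at crop (430,240). It fell about 40 mm short of the commanded point because of the speed cap. The small carrier is untouched at crop (310,360). Next I move to the front right side of its plate and nudge it square.

```bash
python3 -m jog '[{"gripper":1.0,"dx":0.010,"dy":-0.015,"dz":-0.001,"rx":0,"ry":0,"rz":0},{"gripper":1.0,"dx":0.021,"dy":-0.030,"dz":-0.002,"rx":0,"ry":0,"rz":0},{"gripper":1.0,"dx":0.031,"dy":-0.045,"dz":-0.002,"rx":0,"ry":0,"rz":0},{"gripper":1.0,"dx":0.031,"dy":-0.045,"dz":-0.002,"rx":0,"ry":0,"rz":0}]'
python3 -m jog '[{"gripper":1.0,"dx":0.004,"dy":-0.002,"dz":0,"rx":0,"ry":0,"rz":0},{"gripper":1.0,"dx":0.008,"dy":-0.003,"dz":0,"rx":0,"ry":0,"rz":0},{"gripper":1.0,"dx":0.012,"dy":-0.004,"dz":0,"rx":0,"ry":0,"rz":0},{"gripper":1.0,"dx":0.016,"dy":-0.006,"dz":0,"rx":0,"ry":0,"rz":0},{"gripper":1.0,"dx":0.020,"dy":-0.007,"dz":0,"rx":0,"ry":0,"rz":0},{"gripper":1.0,"dx":0.024,"dy":-0.008,"dz":0,"rx":0,"ry":0,"rz":0},{"gripper":1.0,"dx":0.027,"dy":-0.009,"dz":0,"rx":0,"ry":0,"rz":0},{"gripper":1.0,"dx":0.027,"dy":-0.009,"dz":0,"rx":0,"ry":0,"rz":0}]'
cat >> h.py <<'E'
def loc(c):
    O=np.array([536.3,-120.2]);th=np.radians(-101.2);ex=np.array([np.cos(th),np.sin(th)]);ey=np.array([-ex[1],ex[0]])
    f=lambda p:np.array([(p-O)@ex,(p-O)@ey]).round(1)
    for d in cut_out("top","carrier"):
        v,u=np.nonzero(d["mask"]);P=pts(c,np.c_[u,v],0.014)[:,:2]*1000
        r=cv2.minAreaRect(P.astype(np.float32)); b=cv2.boxPoints(r)
        e=b[1]-b[0] if np.linalg.norm(b[1]-b[0])>np.linalg.norm(b[2]-b[1]) else b[2]-b[1]
        a=np.degrees(np.arctan2(e[1],e[0])); a=(a+101.2+90)%180-90
        print("carrier",round(d["conf"],2),"world",np.round(r[0],1),"size",np.round(r[1],1),"local",f(np.array(r[0])),"turn",round(a,1))
    for d in cut_out("top","mould"):
        v,u=np.nonzero(d["mask"]); p=pts(c,np.c_[u,v],0.026)[:,:2].mean(0)*1000
        print("mould",round(d["conf"],2),"local",f(p))
    o=get_obs();p=o["eef_pos"]*1000;print("tcp",p.round(1),f(p[:2]),"t",o["t"],"F",o["contact_force"].round(1),o["gripper_width"])
E
python3 -c "
from h import *
loc(read_camera('top'))"
```

```text
t: 3.25
eef_pos: [0.4979, 0.1325, 0.0248]
tool_rot: [0.696, 0.132, 0.694, -0.132]
contact_force: [0.3, 0.5, 0.3]
gripper_width: 0.001
t: 4.05
eef_pos: [0.5232, 0.1255, 0.0235]
tool_rot: [0.695, 0.131, 0.695, -0.131]
contact_force: [0.5, -0.2, -0.3]
gripper_width: 0.001
carrier 0.83 world [583.5 140.3] size [151.2  69.6] local [-264.7   -4.3] turn -15.6
carrier 0.71 world [ 602.6 -353.6] size [88.3 90.2] local [216.1 110.3] turn 38.0
carrier 0.64 world [330.2 166.7] size [122.8 203.7] local [-241.4 -257.9] turn 31.9
mould 0.9 local [-205.5 -235. ]
mould 0.85 local [-230.3  -19.3]
mould 0.68 local [ -0.3 172.4]
tcp [522.5 125.6  23.4] [-238.5  -61.3] t 4.2 F [-0.5  0.   0. ] -0.003398151334369242
```

```bash
python3 - <<'E'
from h import *
a=read_camera("top")["pixels"][110:220,110:260]; b=read_camera("scene")["pixels"][190:330,270:440]
b=cv2.resize(b,(510,420)); a=cv2.resize(a,None,fx=3.4,fy=3.4)
k=np.zeros((800,512,3),np.uint8);k[:420,:510]=b;k[422:422+374,:510]=a
k=cv2.resize(k,None,fx=.75,fy=.75);cv2.imwrite("pics/m1.png",k)
E
```

```text
(no output)
```

View pics/m1.png

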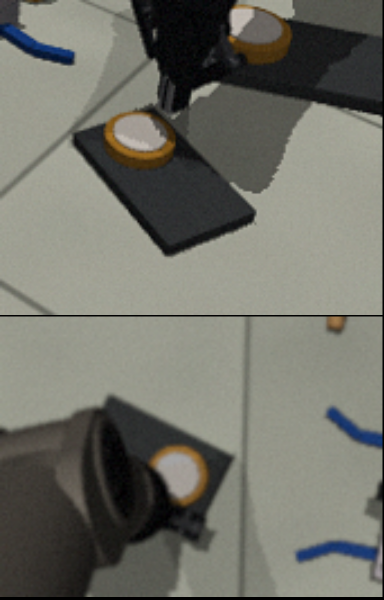

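The finger is against the plate's right side at (175,520) in the lower view, clear of the mould, and the carrier has turned only a little. I push further.

```bash
python3 -m jog '[{"gripper":1.0,"dx":0.004,"dy":-0.001,"dz":0,"rx":0,"ry":0,"rz":0},{"gripper":1.0,"dx":0.008,"dy":-0.003,"dz":0,"rx":0,"ry":0,"rz":0},{"gripper":1.0,"dx":0.012,"dy":-0.004,"dz":0,"rx":0,"ry":0,"rz":0},{"gripper":1.0,"dx":0.012,"dy":-0.004,"dz":0,"rx":0,"ry":0,"rz":0}]'
python3 -m jog '[{"gripper":1.0,"dx":-0.012,"dy":0.004,"dz":0,"rx":0,"ry":0,"rz":0},{"gripper":1.0,"dx":-0.04,"dy":0.014,"dz":0,"rx":0,"ry":0,"rz":0},{"gripper":1.0,"dx":-0.05,"dy":0.02,"dz":0.03,"rx":0,"ry":0,"rz":0},{"gripper":1.0,"dx":-0.05,"dy":0.03,"dz":0.07,"rx":0,"ry":0,"rz":0},{"gripper":1.0,"dx":-0.05,"dy":0.05,"dz":0.11,"rx":0,"ry":0,"rz":0},{"gripper":1.0,"dx":-0.05,"dy":0.06,"dz":0.14,"rx":0,"ry":0,"rz":0}]'
python3 -c "
from h import *
c=read_camera('top');loc(c);cv2.imwrite('pics/t2.png',c['pixels'])"
```

```text
t: 4.7
eef_pos: [0.5356, 0.1213, 0.0236]
tool_rot: [0.695, 0.131, 0.695, -0.131]
contact_force: [-0.5, 0.2, 0.1]
gripper_width: 0.002
t: 5.3
eef_pos: [0.4838, 0.1837, 0.1657]
tool_rot: [0.695, 0.131, 0.695, -0.129]
contact_force: [0.3, -0.1, 0.4]
gripper_width: 0.002
carrier 0.86 world [574.7 147.1] size [152.5  90.9] local [-269.6  -14.3] turn -14.0
carrier 0.77 world [330.1 167.1] size [121.8 201.2] local [-241.8 -258. ] turn 32.0
carrier 0.71 world [ 544.6 -100.4] size [147.2 170.8] local [-21.    4.3] turn -88.8
mould 0.67 local [-234.7  -23.1]
mould 0.65 local [-204.5 -235.2]
tcp [484.8 183.4 165.2] [-287.8 -109.5] t 5.45 F [ 0.7 -0.3 -0.7] -0.0011551995892251832
```

The carrier has not moved, though the TCP should have been inside its footprint. I check where the fingertips really are against the cameras.

```bash
python3 - <<'E'
from h import *
o=get_obs();p=o["eef_pos"]
def proj(c,P):
    T=np.linalg.inv(np.array(c["cam_to_world"]));q=np.atleast_2d(P)@T[:3,:3].T+T[:3,3]
    return cv2.projectPoints(q,np.zeros(3),np.zeros(3),np.array(c["camera_matrix"]),np.array(c["D"]))[0].reshape(-1,2)
ims=[]
for n in("scene","top","wrist"):
    c=read_camera(n);im=c["pixels"].copy()
    uv=proj(c,[p,p-[0,0,.019]]);print(n,uv.round(1).tolist(),np.array(c["cam_to_world"])[:3,3].round(3))
    for a,col in zip(uv,((0,255,0),(0,0,255))): cv2.circle(im,tuple(int(t) for t in a.round()),2,col,-1)
    u,v=(int(t) for t in uv[1])
    if n!="wrist": im=im[max(0,v-70):v+70,max(0,u-70):u+70]
    ims.append(cv2.resize(im,(390,390) if n!="wrist" else (512,384)))
k=np.zeros((390,1300,3),np.uint8);x=0
for i in ims: k[:i.shape[0],x:x+i.shape[1]]=i;x+=i.shape[1]
cv2.imwrite("pics/chk.png",cv2.resize(k,(800,240)))
for n in("scene",):
    c=read_camera(n);u,v=proj(c,p-[0,0,.019])[0].round().astype(int)
    vv,uu=np.mgrid[v-40:v+40,u-40:u+40];P=pts(c,np.c_[uu.ravel(),vv.ravel()])
    g=P[(np.hypot(P[:,0]-p[0],P[:,1]-p[1])<.09)&(P[:,2]>.06)&(P[:,2]<.3)];i=np.argsort(g[:,2])[:12];print("p",p,g[i].round(3))
E
```

```text
scene [[392.3, 188.2], [390.2, 196.7]] [1.137 0.373 0.559]
top [[135.8, 199.0], [138.4, 199.2]] [ 0.472 -0.112  1.027]
wrist [[259.1, 239.6], [258.8, 226.6]] [0.414 0.209 0.32 ]
p [0.48476142 0.18340374 0.165215  ] [[0.478 0.189 0.178]
 [0.493 0.183 0.178]
 [0.485 0.188 0.178]
 [0.492 0.185 0.178]
 [0.489 0.185 0.179]
 [0.49  0.184 0.179]
 [0.488 0.187 0.18 ]
 [0.495 0.18  0.18 ]
 [0.493 0.183 0.18 ]
 [0.493 0.177 0.18 ]
 [0.493 0.173 0.18 ]
 [0.488 0.185 0.181]]
```

View pics/chk.png

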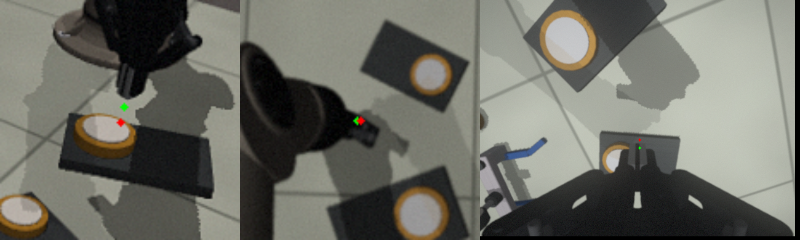

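```bash
python3 - <<'E'
from h import *
o=get_obs();p=o["eef_pos"];print(p,o["q"].round(3),o["t"])
for n in("scene","top","wrist"):
    c=read_camera(n);vv,uu=np.mgrid[0:384,0:512];uv=np.c_[uu.ravel(),vv.ravel()]
    P=pts(c,uv);s=(np.hypot(P[:,0]-p[0],P[:,1]-p[1])<.07)&(P[:,2]>.07)&(P[:,2]<.4)&(c["range_z"].ravel()>0)
    g=P[s];z=np.sort(g[:,2]);print(n,len(g),"low z",z[[5,len(z)//50,len(z)//10]].round(3) if len(g) else "")
    for lo in(.14,.16,.18,.2):
        h=g[(g[:,2]>lo)&(g[:,2]<lo+.02)]
        if len(h)>3: print("  z",lo,len(h),h.mean(0).round(3),h.min(0).round(3),h.max(0).round(3))
    if n=="wrist": print(np.array(c["cam_to_world"]).round(3).tolist())
E
```

```text
[0.48334894 0.18070089 0.1620243 ] [-0.667  0.284  0.225  1.998 -0.081  0.871  0.8  ] 5.65
scene 5110 low z [0.18  0.194 0.232]
  z 0.16 8 [0.489 0.184 0.179] [0.479 0.173 0.178] [0.494 0.189 0.18 ]
  z 0.18 142 [0.492 0.182 0.191] [0.481 0.165 0.18 ] [0.498 0.196 0.2  ]
  z 0.2 157 [0.492 0.182 0.209] [0.481 0.165 0.2  ] [0.501 0.196 0.22 ]
top 1003 low z [0.193 0.232 0.267]
  z 0.18 9 [0.491 0.172 0.19 ] [0.489 0.169 0.182] [0.496 0.179 0.197]
wrist 39454 low z [0.18  0.197 0.226]
  z 0.16 4 [0.474 0.185 0.18 ] [0.472 0.18  0.179] [0.476 0.19  0.18 ]
  z 0.18 926 [0.475 0.184 0.191] [0.471 0.171 0.18 ] [0.483 0.196 0.2  ]
  z 0.2 1486 [0.477 0.184 0.211] [0.468 0.164 0.2  ] [0.494 0.204 0.22 ]
[[0.365, 0.891, 0.269, 0.415], [0.931, -0.349, -0.107, 0.209], [-0.002, 0.29, -0.957, 0.319], [0.0, 0.0, 0.0, 1.0]]
```

All three cameras agree that the fingertips stand about 14 mm above the reported TCP height, not 19 mm below it. That is a 33 mm discrepancy, so I will use the camera-measured tip height. The earlier pass therefore went over the plate at about 38 mm and touched nothing. I approach again in steps.

```bash
cat >> h.py <<'E'
def tips():
    for n in("scene","wrist"):
        o=get_obs();p=o["eef_pos"];c=read_camera(n);vv,uu=np.mgrid[0:384,0:512];P=pts(c,np.c_[uu.ravel(),vv.ravel()])
        x=R.from_quat(o["tool_rot"],scalar_first=True).as_matrix();L=(P-p)@x
        ok=(c["range_z"].ravel()>0)&(abs(L[:,1])<.06)&(abs(L[:,2])<.02)&(L[:,0]<.012)&(L[:,0]>-.08)
        # points belonging to the fingers: lowest ones by histogram over z
        z=P[ok,2];h,e=np.histogram(z,np.arange(-.005,.1,.005));print(n,"eef",p.round(4),"zhist",dict(zip((e[:-1]*1000).round().astype(int).tolist(),h.tolist())))
E
python3 -m jog '[{"gripper":1.0,"dx":0.004,"dy":-0.022,"dz":-0.03,"rx":0,"ry":0,"rz":0},{"gripper":1.0,"dx":0.004,"dy":-0.044,"dz":-0.06,"rx":0,"ry":0,"rz":0},{"gripper":1.0,"dx":0.004,"dy":-0.044,"dz":-0.1,"rx":0,"ry":0,"rz":0},{"gripper":1.0,"dx":0.004,"dy":-0.044,"dz":-0.13,"rx":0,"ry":0,"rz":0},{"gripper":1.0,"dx":0.004,"dy":-0.044,"dz":-0.15,"rx":0,"ry":0,"rz":0},{"gripper":1.0,"dx":0.004,"dy":-0.044,"dz":-0.15,"rx":0,"ry":0,"rz":0},{"gripper":1.0,"dx":0.004,"dy":-0.044,"dz":-0.15,"rx":0,"ry":0,"rz":0}]'
python3 -c "
from h import *
tips()"
```

```text
t: 6.5
eef_pos: [0.4886, 0.1373, 0.0134]
tool_rot: [0.695, 0.131, 0.695, -0.131]
contact_force: [0.5, 0.2, -0.0]
gripper_width: 0.002
scene eef [0.4886 0.1373 0.0134] zhist {-5: 0, 0: 142, 5: 0, 10: 0, 15: 0, 20: 0, 25: 3, 30: 12, 35: 23, 40: 29, 45: 28, 50: 29, 55: 28, 60: 23, 65: 19, 70: 30, 75: 48, 80: 85, 85: 57, 90: 39}
wrist eef [0.4893 0.1376 0.0141] zhist {-5: 0, 0: 0, 5: 0, 10: 0, 15: 0, 20: 0, 25: 0, 30: 72, 35: 207, 40: 264, 45: 289, 50: 296, 55: 334, 60: 223, 65: 547, 70: 817, 75: 1557, 80: 2954, 85: 2706, 90: 1729}
```

```bash
python3 -m jog '[{"gripper":1.0,"dx":0,"dy":0,"dz":-0.01,"rx":0,"ry":0,"rz":0},{"gripper":1.0,"dx":0,"dy":0,"dz":-0.018,"rx":0,"ry":0,"rz":0},{"gripper":1.0,"dx":0,"dy":0,"dz":-0.023,"rx":0,"ry":0,"rz":0},{"gripper":1.0,"dx":0,"dy":0,"dz":-0.023,"rx":0,"ry":0,"rz":0}]'
python3 -m jog '[{"gripper":1.0,"dx":0.007,"dy":-0.003,"dz":0,"rx":0,"ry":0,"rz":0},{"gripper":1.0,"dx":0.014,"dy":-0.006,"dz":0,"rx":0,"ry":0,"rz":0},{"gripper":1.0,"dx":0.018,"dy":-0.007,"dz":0,"rx":0,"ry":0,"rz":0},{"gripper":1.0,"dx":0.022,"dy":-0.009,"dz":0,"rx":0,"ry":0,"rz":0},{"gripper":1.0,"dx":0.026,"dy":-0.01,"dz":0,"rx":0,"ry":0,"rz":0},{"gripper":1.0,"dx":0.030,"dy":-0.011,"dz":0,"rx":0,"ry":0,"rz":0}]'
python3 -c "
from h import *
tips();loc(read_camera('top'))"
```

```text
t: 7.0
eef_pos: [0.4881, 0.1375, -0.0103]
tool_rot: [0.694, 0.13, 0.695, -0.131]
contact_force: [-0.5, 0.6, -0.2]
gripper_width: 0.0
t: 7.6
eef_pos: [0.5166, 0.126, -0.0099]
tool_rot: [0.693, 0.13, 0.697, -0.131]
contact_force: [-5.5, -0.9, 3.2]
gripper_width: 0.006
scene eef [ 0.5166  0.126  -0.0099] zhist {-5: 103, 0: 181, 5: 1, 10: 69, 15: 56, 20: 21, 25: 33, 30: 29, 35: 20, 40: 19, 45: 24, 50: 39, 55: 73, 60: 64, 65: 47, 70: 1, 75: 0, 80: 0, 85: 0, 90: 0}
wrist eef [ 0.5177  0.1258 -0.0098] zhist {-5: 8846, 0: 1877, 5: 531, 10: 1222, 15: 252, 20: 276, 25: 309, 30: 334, 35: 223, 40: 559, 45: 557, 50: 1507, 55: 2219, 60: 3340, 65: 2094, 70: 114, 75: 0, 80: 0, 85: 0, 90: 0}
carrier 0.76 world [331.2 167. ] size [120.2 204.6] local [-241.9 -257. ] turn 32.1
carrier 0.66 world [590.1 144.7] size [156.4  84.9] local [-270.3    1.4] turn -14.2
mould 0.85 local [-204.3 -234.6]
mould 0.62 local [-236.4   -6.9]
tcp [518.  126.2  -9.8] [-238.2  -65.8] t 7.85 F [-2.8 -1.2 -1.5] 0.0009353262906383538
```

```bash
python3 -m jog '[{"gripper":1.0,"dx":0.004,"dy":-0.001,"dz":0,"rx":0,"ry":0,"rz":0},{"gripper":1.0,"dx":0.008,"dy":-0.002,"dz":0,"rx":0,"ry":0,"rz":0},{"gripper":1.0,"dx":0.01,"dy":-0.003,"dz":0,"rx":0,"ry":0,"rz":0},{"gripper":1.0,"dx":0.01,"dy":-0.003,"dz":0,"rx":0,"ry":0,"rz":0}]'
python3 -m jog '[{"gripper":1.0,"dx":-0.02,"dy":0.006,"dz":0,"rx":0,"ry":0,"rz":0},{"gripper":1.0,"dx":-0.05,"dy":0.016,"dz":0,"rx":0,"ry":0,"rz":0},{"gripper":1.0,"dx":-0.05,"dy":0.02,"dz":0.04,"rx":0,"ry":0,"rz":0},{"gripper":1.0,"dx":-0.05,"dy":0.04,"dz":0.08,"rx":0,"ry":0,"rz":0},{"gripper":1.0,"dx":-0.05,"dy":0.06,"dz":0.11,"rx":0,"ry":0,"rz":0}]'
python3 -c "
from h import *
loc(read_camera('top'))"
```

```text
t: 8.25
eef_pos: [0.5293, 0.1237, -0.0095]
tool_rot: [0.695, 0.131, 0.695, -0.131]
contact_force: [-1.7, 0.0, -1.7]
gripper_width: 0.002
t: 8.75
eef_pos: [0.4809, 0.1846, 0.1035]
tool_rot: [0.696, 0.132, 0.693, -0.13]
contact_force: [0.1, 0.2, -0.9]
gripper_width: 0.003
carrier 0.84 world [328.7 168. ] size [120.2 201.3] local [-242.4 -259.6] turn 32.7
carrier 0.66 world [596.9 147. ] size [152.3  90.5] local [-273.9    7.6] turn -5.3
carrier 0.39 world [ 390.1 -121.3] size [57.8 52.6] local [  29.4 -143.2] turn -78.0
mould 0.79 local [-237.5    3.5]
mould 0.74 local [-204.3 -234.1]
tcp [481.6 186.5 103.2] [-290.2 -113.2] t 8.9 F [ 0.2  0.6 -1.1] -0.0004557373584855175
```

```bash
python3 -m jog '[{"gripper":0.4,"dx":0.005,"dy":0.01,"dz":0.03,"rx":0,"ry":0,"rz":-8.5},{"gripper":0.4,"dx":0.02,"dy":0.03,"dz":0.03,"rx":0,"ry":0,"rz":-17},{"gripper":0.4,"dx":0.04,"dy":0.045,"dz":0.03,"rx":0,"ry":0,"rz":-25.5},{"gripper":0.4,"dx":0.06,"dy":0.06,"dz":0.03,"rx":0,"ry":0,"rz":-34},{"gripper":0.4,"dx":0.08,"dy":0.068,"dz":0.03,"rx":0,"ry":0,"rz":-42.5},{"gripper":0.4,"dx":0.1,"dy":0.068,"dz":0.03,"rx":0,"ry":0,"rz":-51},{"gripper":0.4,"dx":0.12,"dy":0.068,"dz":0.03,"rx":0,"ry":0,"rz":-59.5},{"gripper":0.4,"dx":0.14,"dy":0.068,"dz":0.03,"rx":0,"ry":0,"rz":-68},{"gripper":0.4,"dx":0.147,"dy":0.068,"dz":0.03,"rx":0,"ry":0,"rz":-76.5},{"gripper":0.4,"dx":0.147,"dy":0.068,"dz":0.03,"rx":0,"ry":0,"rz":-85}]'
python3 -m jog '[{"gripper":0.4,"dx":0,"dy":0,"dz":-0.03,"rx":0,"ry":0,"rz":0},{"gripper":0.4,"dx":0,"dy":0,"dz":-0.06,"rx":0,"ry":0,"rz":0},{"gripper":0.4,"dx":0,"dy":0,"dz":-0.09,"rx":0,"ry":0,"rz":0},{"gripper":0.4,"dx":0,"dy":0,"dz":-0.11,"rx":0,"ry":0,"rz":0},{"gripper":0.4,"dx":0,"dy":0,"dz":-0.12,"rx":0,"ry":0,"rz":0},{"gripper":0.4,"dx":0,"dy":0,"dz":-0.12,"rx":0,"ry":0,"rz":0}]'
python3 - <<'E'
from h import *
tips();loc(read_camera("top"))
o=get_obs();x=R.from_quat(o["tool_rot"],scalar_first=True).as_matrix();print(x.round(3).tolist(),np.degrees(np.arctan2(x[1,2],x[0,2])),o["q"].round(2))
E
```

```text
t: 9.9
eef_pos: [0.6273, 0.2498, 0.1291]
tool_rot: [-0.423, -0.567, -0.421, 0.568]
contact_force: [-0.7, -0.2, -0.4]
gripper_width: 0.597
t: 10.5
eef_pos: [0.6249, 0.2503, 0.0084]
tool_rot: [-0.424, -0.565, -0.424, 0.567]
contact_force: [-0.2, -0.7, 0.6]
gripper_width: 0.603
scene eef [0.6249 0.2503 0.0084] zhist {-5: 200, 0: 831, 5: 0, 10: 0, 15: 0, 20: 0, 25: 15, 30: 29, 35: 58, 40: 45, 45: 49, 50: 51, 55: 35, 60: 43, 65: 26, 70: 51, 75: 87, 80: 89, 85: 38, 90: 0}
wrist eef [0.6258 0.2508 0.0099] zhist {-5: 8573, 0: 1434, 5: 0, 10: 0, 15: 0, 20: 0, 25: 50, 30: 231, 35: 369, 40: 418, 45: 450, 50: 520, 55: 529, 60: 714, 65: 405, 70: 943, 75: 1711, 80: 4981, 85: 2050, 90: 0}
carrier 0.85 world [329.1 167.7] size [122.2 205.6] local [-242.2 -259.2] turn 32.0
carrier 0.6 world [596.4 146.6] size [149.1  89.5] local [-273.4    7.2] turn -3.8
mould 0.89 local [-204.1 -234.4]
mould 0.65 local [-238.9    3.1]
tcp [626.7 251.9  11.8] [-382.6   16.4] t 10.75 F [ 0.5 -0.2  0. ] 0.6010513098434271
[[0.002, 0.96, -0.281], [0.001, -0.281, -0.96], [-1.0, 0.002, -0.002]] -106.30652740833041 [-0.81  0.77  0.5   1.72 -0.49  0.78 -0.37]
```

```bash
python3 -m jog '[{"gripper":0.4,"dx":0,"dy":0,"dz":-0.01,"rx":0,"ry":0,"rz":0},{"gripper":0.4,"dx":0,"dy":0,"dz":-0.018,"rx":0,"ry":0,"rz":0},{"gripper":0.4,"dx":0,"dy":0,"dz":-0.022,"rx":0,"ry":0,"rz":0},{"gripper":0.4,"dx":0,"dy":0,"dz":-0.022,"rx":0,"ry":0,"rz":0}]'
python3 -m jog '[{"gripper":0.4,"dx":-0.002,"dy":-0.006,"dz":0,"rx":0,"ry":0,"rz":0},{"gripper":0.4,"dx":-0.004,"dy":-0.013,"dz":0,"rx":0,"ry":0,"rz":0},{"gripper":0.4,"dx":-0.005,"dy":-0.018,"dz":0,"rx":0,"ry":0,"rz":0},{"gripper":0.4,"dx":-0.006,"dy":-0.022,"dz":0,"rx":0,"ry":0,"rz":0},{"gripper":0.4,"dx":-0.0075,"dy":-0.027,"dz":0,"rx":0,"ry":0,"rz":0},{"gripper":0.4,"dx":-0.009,"dy":-0.032,"dz":0,"rx":0,"ry":0,"rz":0}]'
python3 -c "
from h import *
tips();loc(read_camera('top'))"
```

```text
t: 11.15
eef_pos: [0.6249, 0.2515, -0.0126]
tool_rot: [-0.424, -0.565, -0.424, 0.566]
contact_force: [-0.3, 0.8, -0.1]
gripper_width: 0.601
t: 11.75
eef_pos: [0.617, 0.2209, -0.0111]
tool_rot: [0.424, 0.566, 0.425, -0.565]
contact_force: [0.8, 4.6, 0.8]
gripper_width: 0.6
scene eef [ 0.617   0.2209 -0.0111] zhist {-5: 219, 0: 499, 5: 39, 10: 91, 15: 78, 20: 41, 25: 53, 30: 48, 35: 41, 40: 42, 45: 35, 50: 46, 55: 79, 60: 81, 65: 43, 70: 0, 75: 0, 80: 0, 85: 0, 90: 0}
wrist eef [ 0.6167  0.2192 -0.0112] zhist {-5: 8542, 0: 1778, 5: 557, 10: 2222, 15: 371, 20: 428, 25: 472, 30: 520, 35: 518, 40: 781, 45: 374, 50: 1090, 55: 2488, 60: 4475, 65: 1518, 70: 0, 75: 0, 80: 0, 85: 0, 90: 0}
carrier 0.86 world [592.9 136.2] size [156.7  90.5] local [-262.6    5.7] turn -6.2
carrier 0.66 world [330.3 167.2] size [120.  200.7] local [-242.  -257.9] turn 31.6
mould 0.93 local [-203.8 -234.8]
mould 0.89 local [-227.2    1.7]
mould 0.37 local [-113.6  254.1]
tcp [616.7 219.2 -11.4] [-348.6   13. ] t 12.0 F [0.4 1.6 0.4] 0.6018201248735405
```

```bash
python3 -m jog '[{"gripper":0.4,"dx":-0.002,"dy":-0.005,"dz":0,"rx":0,"ry":0,"rz":0.2},{"gripper":0.4,"dx":-0.004,"dy":-0.012,"dz":0,"rx":0,"ry":0,"rz":0.4},{"gripper":0.4,"dx":-0.0065,"dy":-0.02,"dz":0,"rx":0,"ry":0,"rz":0.7},{"gripper":0.4,"dx":-0.009,"dy":-0.028,"dz":0,"rx":0,"ry":0,"rz":1.0},{"gripper":0.4,"dx":-0.0115,"dy":-0.036,"dz":0,"rx":0,"ry":0,"rz":1.3},{"gripper":0.4,"dx":-0.014,"dy":-0.044,"dz":0,"rx":0,"ry":0,"rz":1.6},{"gripper":0.4,"dx":-0.0165,"dy":-0.052,"dz":0,"rx":0,"ry":0,"rz":1.9},{"gripper":0.4,"dx":-0.019,"dy":-0.06,"dz":0,"rx":0,"ry":0,"rz":2.2},{"gripper":0.4,"dx":-0.021,"dy":-0.068,"dz":0,"rx":0,"ry":0,"rz":2.5},{"gripper":0.4,"dx":-0.023,"dy":-0.073,"dz":0,"rx":0,"ry":0,"rz":2.7}]'
python3 -c "
from h import *
loc(read_camera('top'))"
```

```text
t: 13.0
eef_pos: [0.5935, 0.1454, -0.0114]
tool_rot: [-0.437, -0.556, -0.437, 0.556]
contact_force: [2.5, 4.4, 1.0]
gripper_width: 0.595
carrier 0.91 world [572.8  59.5] size [150.6  91.7] local [-183.4    0.9] turn -2.3
carrier 0.69 world [330.1 167.3] size [120.2 202.7] local [-242.  -258.2] turn 32.0
mould 0.79 local [-203.6 -233.4]
mould 0.6 local [-150.3   -1.1]
tcp [593.  144.7 -11.7] [-270.8    4.1] t 13.15 F [-0.4  0.5  0. ] 0.5992252012315504
```

```bash
python3 -m jog '[{"gripper":0.4,"dx":-0.0015,"dy":-0.005,"dz":0,"rx":0,"ry":0,"rz":0.3},{"gripper":0.4,"dx":-0.0035,"dy":-0.012,"dz":0,"rx":0,"ry":0,"rz":0.6},{"gripper":0.4,"dx":-0.006,"dy":-0.02,"dz":0,"rx":0,"ry":0,"rz":0.9},{"gripper":0.4,"dx":-0.008,"dy":-0.028,"dz":0,"rx":0,"ry":0,"rz":1.2},{"gripper":0.4,"dx":-0.010,"dy":-0.036,"dz":0,"rx":0,"ry":0,"rz":1.5},{"gripper":0.4,"dx":-0.012,"dy":-0.044,"dz":0,"rx":0,"ry":0,"rz":1.8},{"gripper":0.4,"dx":-0.014,"dy":-0.052,"dz":0,"rx":0,"ry":0,"rz":2.1},{"gripper":0.4,"dx":-0.016,"dy":-0.06,"dz":0,"rx":0,"ry":0,"rz":2.3},{"gripper":0.4,"dx":-0.0175,"dy":-0.067,"dz":0,"rx":0,"ry":0,"rz":2.4},{"gripper":0.4,"dx":-0.019,"dy":-0.073,"dz":0,"rx":0,"ry":0,"rz":2.4}]'
python3 - <<'E'
from h import *
c=read_camera("top");loc(c)
b=read_camera("scene")["pixels"][110:290,200:400]
a=c["pixels"][110:230,150:310]
k=np.hstack([cv2.resize(b,(400,360)),cv2.resize(a,(400,300))[:0] if 0 else cv2.copyMakeBorder(cv2.resize(a,(400,300)),0,60,0,0,0)])
cv2.imwrite("pics/m3.png",k)
E
```

```text
t: 14.15
eef_pos: [0.5746, 0.0729, -0.0115]
tool_rot: [-0.449, -0.546, -0.449, 0.546]
contact_force: [1.1, 2.6, -2.3]
gripper_width: 0.6
carrier 0.73 world [330.6 169.1] size [123.3 201.6] local [-243.9 -258. ] turn 32.3
carrier 0.72 world [556.4 -13. ] size [157.   93.8] local [-109.1   -1.1] turn -0.0
carrier 0.39 world [ 489.1 -245.4] size [52.9 55.7] local [132.  -21.9] turn 11.7
carrier 0.19 world [ 708.8 -155.9] size [57.3 61.6] local [  1.5 176.1] turn 57.3
mould 0.76 local [-204.8 -234.3]
mould 0.7 local [-74.6  -0.4]
tcp [574.6  72.2 -11.3] [-196.2    0.2] t 14.3 F [ 0.  -0.4  0.2] 0.5991646155547098
```

View pics/m3.png

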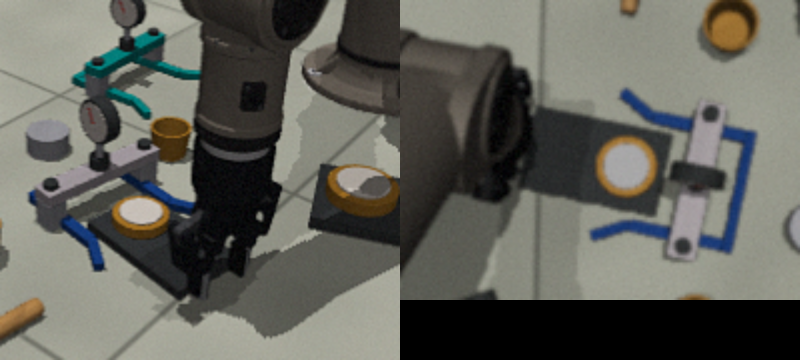

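The carrier is square and centred in the channel mouth, with its mould at right-view (627,166) just short of the beam. I push straight on.

```bash
python3 -m jog '[{"gripper":0.4,"dx":-0.001,"dy":-0.005,"dz":0,"rx":0,"ry":0,"rz":0},{"gripper":0.4,"dx":-0.0024,"dy":-0.012,"dz":0,"rx":0,"ry":0,"rz":0},{"gripper":0.4,"dx":-0.004,"dy":-0.02,"dz":0,"rx":0,"ry":0,"rz":0},{"gripper":0.4,"dx":-0.0055,"dy":-0.028,"dz":0,"rx":0,"ry":0,"rz":0},{"gripper":0.4,"dx":-0.007,"dy":-0.036,"dz":0,"rx":0,"ry":0,"rz":0},{"gripper":0.4,"dx":-0.0087,"dy":-0.044,"dz":0,"rx":0,"ry":0,"rz":0},{"gripper":0.4,"dx":-0.0103,"dy":-0.052,"dz":0,"rx":0,"ry":0,"rz":0},{"gripper":0.4,"dx":-0.0115,"dy":-0.058,"dz":0,"rx":0,"ry":0,"rz":0},{"gripper":0.4,"dx":-0.0123,"dy":-0.062,"dz":0,"rx":0,"ry":0,"rz":0},{"gripper":0.4,"dx":-0.0128,"dy":-0.065,"dz":0,"rx":0,"ry":0,"rz":0}]'
python3 -m jog '[{"gripper":0.4,"dx":-0.0003,"dy":-0.0015,"dz":0,"rx":0,"ry":0,"rz":0},{"gripper":0.4,"dx":-0.0006,"dy":-0.003,"dz":0,"rx":0,"ry":0,"rz":0},{"gripper":0.4,"dx":-0.0009,"dy":-0.0045,"dz":0,"rx":0,"ry":0,"rz":0},{"gripper":0.4,"dx":-0.0012,"dy":-0.006,"dz":0,"rx":0,"ry":0,"rz":0}]'
python3 -c "
from h import *
loc(read_camera('top'))"
```

```text
t: 15.35
eef_pos: [0.5619, 0.0085, -0.0114]
tool_rot: [0.449, 0.547, 0.449, -0.546]
contact_force: [0.3, 5.4, 1.6]
gripper_width: 0.601
t: 15.75
eef_pos: [0.5609, 0.0033, -0.0114]
tool_rot: [0.449, 0.546, 0.449, -0.546]
contact_force: [1.0, 5.0, 1.0]
gripper_width: 0.598
carrier 0.65 world [321.3  97.6] size [ 78.2 151.3] local [-171.9 -253.3] turn 71.2
carrier 0.57 world [544.5 -81.4] size [148.5  90.2] local [-39.6   0.5] turn 0.6
mould 0.78 local [-186.1 -239.5]
tcp [560.8   2.8 -11.4] [-125.5    0.2] t 15.9 F [0.9 4.3 2.6] 0.5999312671563709
```

```bash
python3 -m jog '[{"gripper":0.4,"dx":-0.0002,"dy":-0.001,"dz":0,"rx":0,"ry":0,"rz":0},{"gripper":0.4,"dx":-0.0004,"dy":-0.002,"dz":0,"rx":0,"ry":0,"rz":0}]'
python3 -m jog '[{"gripper":0.4,"dx":-0.0001,"dy":-0.0005,"dz":0,"rx":0,"ry":0,"rz":0},{"gripper":0.4,"dx":-0.0002,"dy":-0.001,"dz":0,"rx":0,"ry":0,"rz":0}]'
python3 -c "
from h import *
loc(read_camera('top'))"
```

```text
t: 16.1
eef_pos: [0.5605, 0.0012, -0.0114]
tool_rot: [0.449, 0.546, 0.449, -0.546]
contact_force: [2.3, 5.8, 1.1]
gripper_width: 0.601
t: 16.3
eef_pos: [0.5603, 0.0002, -0.0115]
tool_rot: [0.449, 0.546, 0.449, -0.546]
contact_force: [0.6, 4.9, 1.6]
gripper_width: 0.598
carrier 0.82 world [319.6  96.9] size [ 75.8 150. ] local [-170.9 -254.8] turn 72.0
carrier 0.73 world [544. -84.] size [148.4  89.1] local [-37.    0.5] turn 0.5
carrier 0.15 world [ 489.1 -245.4] size [52.8 55.7] local [132. -22.] turn 11.9
carrier 0.15 world [799.9 -53.8] size [ 45.2 162.1] local [-116.3  245.7] turn -87.1
mould 0.82 local [-185.  -241.4]
mould 0.41 local [  2.1 -12.7]
tcp [560.3   0.  -11.4] [-122.6    0.2] t 16.45 F [1.1 5.4 2.4] 0.599426357226673
```

```bash
python3 -m jog '[{"gripper":0.4,"dx":-0.0001,"dy":-0.0005,"dz":0,"rx":0,"ry":0,"rz":0},{"gripper":0.4,"dx":-0.0002,"dy":-0.001,"dz":0,"rx":0,"ry":0,"rz":0}]'
python3 -m jog '[{"gripper":0.4,"dx":-0.0001,"dy":-0.0005,"dz":0,"rx":0,"ry":0,"rz":0},{"gripper":0.4,"dx":-0.0002,"dy":-0.001,"dz":0,"rx":0,"ry":0,"rz":0}]'
```

```text
t: 16.65
eef_pos: [0.5601, -0.0008, -0.0114]
tool_rot: [0.449, 0.546, 0.449, -0.546]
contact_force: [1.6, 4.9, 1.7]
gripper_width: 0.601
t: 16.85
eef_pos: [0.5601, -0.0009, -0.0114]
tool_rot: [0.449, 0.547, 0.449, -0.546]
contact_force: [1.6, 7.8, 2.0]
gripper_width: 0.603
```

```bash
python3 -m jog '[{"gripper":0.4,"dx":-0.0001,"dy":-0.0005,"dz":0,"rx":0,"ry":0,"rz":0},{"gripper":0.4,"dx":-0.0001,"dy":-0.0005,"dz":0,"rx":0,"ry":0,"rz":0}]'
python3 -m jog '[{"gripper":0.4,"dx":-0.0001,"dy":-0.0005,"dz":0,"rx":0,"ry":0,"rz":0},{"gripper":0.4,"dx":-0.0001,"dy":-0.0005,"dz":0,"rx":0,"ry":0,"rz":0}]'
python3 -m jog '[{"gripper":0.4,"dx":-0.0001,"dy":-0.0005,"dz":0,"rx":0,"ry":0,"rz":0},{"gripper":0.4,"dx":-0.0001,"dy":-0.0005,"dz":0,"rx":0,"ry":0,"rz":0}]'
```

```text
t: 17.05
eef_pos: [0.5601, -0.001, -0.0114]
tool_rot: [0.449, 0.547, 0.45, -0.546]
contact_force: [0.9, 7.7, 1.7]
gripper_width: 0.602
t: 17.25
eef_pos: [0.5601, -0.001, -0.0114]
tool_rot: [0.449, 0.547, 0.45, -0.545]
contact_force: [2.0, 9.9, 1.6]
gripper_width: 0.601
t: 17.45
eef_pos: [0.5601, -0.001, -0.0114]
tool_rot: [0.449, 0.547, 0.45, -0.545]
contact_force: [1.6, 10.0, 0.2]
gripper_width: 0.604
```

The hand has stopped and the force has risen to 10 N, so the carrier is against the stop. One more slight press to square it, then I back off and check.

```bash
python3 -m jog '[{"gripper":0.4,"dx":-0.0002,"dy":-0.001,"dz":0,"rx":0,"ry":0,"rz":0},{"gripper":0.4,"dx":-0.0004,"dy":-0.002,"dz":0,"rx":0,"ry":0,"rz":0},{"gripper":0.4,"dx":-0.0004,"dy":-0.002,"dz":0,"rx":0,"ry":0,"rz":0}]'
python3 -m jog '[{"gripper":0.4,"dx":0.001,"dy":0.005,"dz":0,"rx":0,"ry":0,"rz":0},{"gripper":0.4,"dx":0.004,"dy":0.02,"dz":0,"rx":0,"ry":0,"rz":0},{"gripper":0.4,"dx":0.01,"dy":0.05,"dz":0,"rx":0,"ry":0,"rz":0},{"gripper":0.4,"dx":0.018,"dy":0.09,"dz":0.02,"rx":0,"ry":0,"rz":0},{"gripper":0.4,"dx":0.024,"dy":0.12,"dz":0.06,"rx":0,"ry":0,"rz":0},{"gripper":0.4,"dx":0.03,"dy":0.15,"dz":0.1,"rx":0,"ry":0,"rz":0},{"gripper":0.4,"dx":0.036,"dy":0.18,"dz":0.14,"rx":0,"ry":0,"rz":0},{"gripper":0.4,"dx":0.036,"dy":0.2,"dz":0.18,"rx":0,"ry":0,"rz":0},{"gripper":0.4,"dx":0.036,"dy":0.2,"dz":0.18,"rx":0,"ry":0,"rz":0}]'
python3 - <<'E'
from h import *
c=read_camera("top");loc(c)
b=read_camera("scene")["pixels"][110:290,200:400]
a=c["pixels"][100:250,180:340]
k=np.hstack([cv2.resize(b,(400,360)),cv2.resize(a,(384,360))])
cv2.imwrite("pics/m4.png",k)
for l in("tin","dish","weight","collar","brush"):
    for d in spot_in("top",l)[:2]: print(l,round(d["conf"],2),pts(c,[d["box"][:2]],.03).round(3))
E
```

```text
t: 17.75
eef_pos: [0.5601, -0.0011, -0.0114]
tool_rot: [0.449, 0.547, 0.451, -0.544]
contact_force: [3.7, 14.7, 1.4]
gripper_width: 0.603
t: 18.65
eef_pos: [0.5981, 0.199, 0.1738]
tool_rot: [0.451, 0.549, 0.449, -0.542]
contact_force: [1.7, -0.1, -0.3]
gripper_width: 0.598
carrier 0.96 world [542.8 -86. ] size [151.   91.5] local [-34.8  -0.3] turn 0.3
carrier 0.89 world [330.  168.4] size [119.8 200.9] local [-243.  -258.5] turn 32.4
mould 0.92 local [-203.9 -234. ]
mould 0.39 local [  0.8 -11.6]
tcp [594.3 193.3 167.7] [-318.8   -4. ] t 18.8 F [ 0.3  0.2 -0.1] 0.6040891077490915
tin 0.85 [[ 0.387 -0.123  0.03 ]]
tin 0.67 [[ 0.706 -0.158  0.03 ]]
dish 0.56 [[ 0.604 -0.354  0.03 ]]
weight 0.65 [[ 0.488 -0.248  0.03 ]]
collar 0.85 [[0.788 0.053 0.03 ]]
brush 0.65 [[ 0.792 -0.059  0.03 ]]
```

View pics/m4.png

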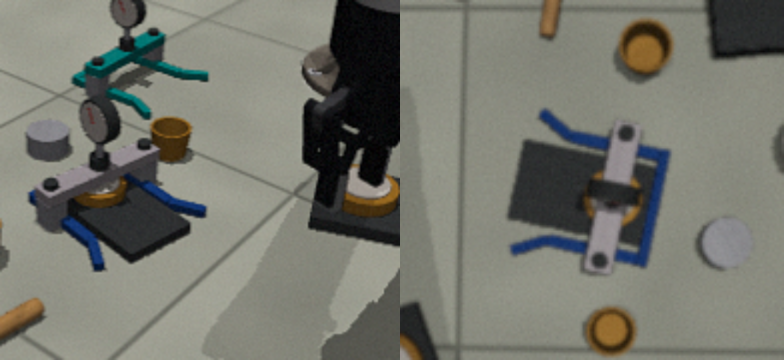

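The carrier is home: its mould is under the beam at right-view (612,200), its front is flat against the stop, and the hand is clear. Measured pose is (-34.8, -0.3) mm with a 0.3° turn, and the other things are where they were.

```bash
python3 -c "
from station import *
print(hand_in())"
```

```text
the job is handed in; nothing more can be done
None
```

The carrier is home: mould first in the blue channel, under the bridge and against the end stop. I handed the job in at about 19 s, with the hand clear. I first nudged it by the plate's side to square it up. I then pushed its rear face with two half-open fingers along a gentle arc into the channel, until the force rose at the stop.

**Last checks**
- **Position:** the carrier's centre measured x = -34.8 mm (target -35), y = -0.3 mm, turned 0.3°.
- **Force:** the highest reading was about 15 N, while pressing it against the stop.
- **Other things:** the tins, dish, weight, collar, brush and the larger carrier read within about 5 mm of their first positions, which is within the detection scatter.

**What disagreed**
- **Tool height:** the cameras put the fingertips 14–18 mm above the reported TCP height, where the tool data puts them 19 mm below it. I used the camera heights.
- **First push missed:** because of that, my first side push passed over the plate and the edge of the mould at about 38 mm, by my estimate. No force showed, and the carrier had not moved.
- **First move fell short:** the first long move stopped about 40 mm early because of the speed limit.
- **Mould not confirmed at the end:** the final detection of the mould was poor because the beam hides it, so the end position rests on the plate.

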